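# Put the solder away and ease the sticking dust cover shut

## Robot

A 6-joint arm with a two-finger parallel gripper is mounted at the origin on the work surface. World frame = base frame: x ahead of the robot, y to its left, z up, the work surface at z = 0. Lengths are in mm, angles in rad, forces in N, time in s.
With the tool pointing down it reaches from about 275 to 1000 mm from the base axis. Payload 8.4 kg.
Tool frame: the origin (TCP) lies at the very end of the fingers, on their centre line; the grasp point (between the pads) lies 19 mm behind it; z points along the fingers, y is the direction in which the jaws open and shut (so a half turn about z gives the same grasp; the last joint's range is limited). The gripper opens to 85 mm and grips with 20 to 120 N. Pads are 22 mm wide; open, the fingers measure 114 mm over their backs; the gripper's body (76 mm by 85 mm) begins 54 mm behind the grasp point. The pads swing forward as they close: fully open they stand 13 mm farther back than shut.
Start: joints at [-1.134, 0.353, 1.633, -0, 1.155, -0.002], TCP at [265.532, -565.792, 231.281] pointing down, gripper open.
Joint ranges: [-2.63, 2.63], [-0.92, 2.1], [0.06, 2.66], [-1.3, 4.44], [0, 2.69], [-3.02, 3.02]. Speed limits (rad/s): [2.22, 2.22, 2.79, 3.14, 3.14, 3.14].

## Interface

Orientations are given as [roll, pitch, yaw] about the fixed x, y, z axes, in that order (R = Rz(yaw) Ry(pitch) Rx(roll)).
In Python, from rig import sense, grab_frame, get_calibration, sign_off, boxes_of, trace gives the robot as it stands.
- The arm moves only by the tool servo_tool, never from a script. Its argument "rows" is a list of rows, each a list of 3 entries, a list of its own where there are three numbers: the finger opening in mm, from 0 to 85.4, then the shift along the tool's x, y, z in mm, then the turn, a rotation vector about the tool's x, y, z in degrees. A call has 1 to 8 rows; each row shifts and turns the commanded pose from where the row before left it, along the tool's axes as they then stand; what a row does not reach is not made up. A row lasts 1/8 s, in which the tool goes at most 62.5 mm and 10.7 degrees, less where a joint would pass 70% of its speed; a pose out of reach is approached as far as the arm can. A call is refused whole if a number of a shift passes 62.5 or a number of a turn 10.7, either way. A call with a gripper value outside its range is refused whole. The fingers move at their own pace and stop on an object; "force" is the grip in N (left out, the last holds). Time passes only in rows, so rows that do not move let the fingers close. It gives the time, the measured TCP pose, the force and the opening at its end, in the units of the state.
- sense(): the state, without advancing time (a new reading comes with each control period).
- grab_frame(name): name is "scene" or "top" or "wrist"; returns the picture (420x560x3 uint8, blue, green, red); there is no depth.
- get_calibration(name): a dict with "intrinsics" (3x3 intrinsics, pixels), "k1" (the pictures are not rectified: a ray, as slopes to the right and down, at radius r is drawn at 1 + k1 r^2 times it, then the intrinsics apply), "world_to_cam" (4x4, takes a point from world to camera coordinates). Camera axes: x right, y down, z forward; pixel columns grow to the right and rows downward; lengths in mm; the calibration is good to about 2 mm. A picture is of the moment at which its call begins: read the wrist's pose just before it. get_calibration takes no time and is no camera call; for the wrist camera it gives the pose at the moment of the call.
- sign_off(): hands the job in, once; it reports no verdict.
Trained networks look in the newest picture that a camera, given by its name, has taken for a name from the list of things; names that differ only in an ending like _2 or _b are one class to them, and where a whole thing is asked for, a point or a joint stands for the part that bears it (a point fixed in the world has none). Each returns a list of dicts, best first, with "conf" (0 to 1); they miss things now and then, are a little off and sometimes report something else, mostly with a low value. They report only what shows in the picture. A call takes as long as a camera call. They do not tell look-alikes from the thing itself.
- boxes_of(camera, thing): "centre" ([x, y, z] in mm, in the coordinates of the camera as it stood for that picture, good to about 4 mm: the middle of the surface that is visible of it).
- trace(camera, thing): "mask" (420x560 bool, what is visible of it).
The state is a dict: "clock": time; "qpos": joint angles; "qvel": joint speeds; "joint_efforts": joint torques, N m; "eef_pos": TCP position; "tcp_rot": TCP orientation; "contact_force": force on the tool from outside, world axes, zero at the start; "wrist_torque": the same for the moment, N m; "opening": opening from 0.0 (shut) to 1.0 (fully open).
Only numpy, scipy, OpenCV 4.12 (cv2) and the standard library are available. Lean on these libraries where they do the work, as an engineer would, in place of code of your own. Each camera call takes 0.05 s, during which the arm holds its last target. There are 200 camera calls.

## Task

Stand the loose spool of solder in the empty middle compartment of the bench case, then slide the case's wooden dust cover shut until it is fully home against the far wall at both ends. The cover sticks and cocks in its tracks if it is pushed at one end only, so work it along with gentle pushes against its left and right finger ledges in turn, never forcing it when it binds, and leave everything else lying where it is.

Things in the scene. Friction and masses are not known exactly. Their poses are not given: they have to be found in the camera images.
- case: Fixed bench case: shallow plywood box 300 mm (x) by 474 mm (y), 66 mm high, turned up to 0.15 rad. Origin: centre of its underside, on the bench; x away from the robot, y left, z up. Its near part is a fixed deck, pliers and brush lying on it; its far part (case x -15 to 140 mm) is an open well, floor 10 mm high, cut by dividers at y = +-70 mm, tops 44 mm high, into three compartments.
- deck_edge (a point): Middle of the deck's far edge, top side (case x = -15 mm, 66 mm high): the deck runs from here 125 mm towards the robot. The parked cover slides out from under it.
- well_mid (a point): Point on the floor of the middle compartment (10 mm above the bench), on the case's centre line, 31 mm before the inside of the far wall: about the middle of the strip that the open cover leaves free. The compartment is 134 mm wide in y. The far wall's top is 66 mm high.
- spool: The loose spool of solder, standing on the bench to the right or left of the case: flanges 40 mm across, 32 mm tall, 37 mm thick between them, 150 g. Origin: centre of its underside; z is its axis, up. It must stand upright in the well (its top is then 42 mm high) to clear the cover. Two like spools are in the case already and stay there.
- cover: Sliding dust cover: dark board 170 (x) by 405 (y) by 8 mm, about 0.8 kg, underside 50 mm above the bench, with a light runner 100 mm long along each side edge, held in tracks by lips. Origin: centre of its underside. It starts 60 to 72 mm short of shut, its near part under the deck, and shuts along the case's +x; shut, its origin is at case x = 55 mm.
- ledge_left (a point): Middle of the upright face (a polished, slippery brass plate) of the left finger ledge, 10 mm above the cover's top, 68 mm above the bench, at cover y = +150 mm. The ledge is a light wooden wedge on the cover, 90 mm long in y, 20 mm high, 20 mm deep: the face looks to the robot (-x), the back slopes down to the cover's far edge. 60 mm or more are free between face and deck.
- ledge_right (a point): The same point of the right finger ledge, at cover y = -150 mm. Crooked guide strips leave the runners about 1 to 1.5 mm play each side: pushed at one ledge, that end swings 5 to 30 mm forward (it differs) until the runners wedge and more push there gains nothing; a push at the other ledge frees it. Free, it slides at 1 to 5 N; the runners split above 25 N of push, press or squeeze.
- edge_left (a point): Point on the top of the cover's far edge at the left end, 150 mm left of its middle and 20 mm beyond the face of the left ledge. Fully home: it meets home_left.
- edge_right (a point): The same at the right end of the cover's far edge. Fully home: it meets home_right.
- home_left (a point): Point on the inside of the case's far wall where edge_left lies when the cover is home, 58 mm above the bench. The wall is a rigid stop.
- home_right (a point): The same point for edge_right.
- flux_jar: Small amber jar with a white cap, 44 mm across, 55 mm tall, on the bench at the side of the case where the spool is not. Leave it. Origin: centre of its underside.
- stock_left: Spool like the loose one, already in the left compartment. Leave it. Origin: centre of its underside.
- stock_right: Spool like the loose one, already in the right compartment. Leave it. Origin: centre of its underside.
- pliers: Pliers lying on the near half of the case's deck, 15 mm high, 120 mm long. Leave them. Origin: near their middle, underside.
- flux_brush: Brush 130 mm long lying on the near half of the case's deck. Leave it. Origin: near its middle.
- foil_roll: Flat roll of copper foil, 60 mm across, 7 mm high, lying beyond the case. Leave it. Origin: centre of its underside.
- lead_weight: Dark steel weight with a brass knob, 70 by 45 mm, 42 mm high, standing beyond the case. Leave it. Origin: centre of its underside.
- hammer: Hammer lying beyond the case on the right. Leave it. Origin: near its middle, underside.
There are look-alikes about, which are no part of the job. Leave any green or red look-alike of the spool alone.

How it is judged:
By the outcome, as a careful person would: the job done as asked, in the order asked, and still so for the second after the job is handed in, with the robot touching nothing.
It also fails if it takes over 70 s, if anything falls off the work surface, if the arm or the gripper's body presses on something with over 40 N, if the wrist force passes 120 N, or if a joint passes its speed limit or range.

## Working session

There is one attempt and no reset: what is moved stays moved. The work goes in short steps, Python scripts to look and compute and a tool call to move; the robot and the scene stay as the last step left them, time stands still between calls to the robot, and variables do not carry over. Pictures are saved under pics/ and viewed, about 8 in all and at most 12, crops included, and the job is handed in when it is done.

Besides the shell and the picture viewer there is one more tool, called after "Request:" by a JSON object that holds its "fn" and its "kwargs", one argument or row to a line. servo_tool: Moves the arm, as the interface text tells. Its arguments: {"type":"object","properties":{"rows":{"type":"array","items":{"type":"array"}},"force":{"type":"number"}},"required":["rows"]}

```bash
mkdir -p pics; ls
cat > h.py <<'E'
import numpy as np, cv2
from rig import *
def cam2w(c,p):
    T=np.array(get_calibration(c)["world_to_cam"]); return (np.linalg.inv(T)@np.r_[p,1])[:3]
def w2px(c,p):
    K=get_calibration(c); T=np.array(K["world_to_cam"]); q=(T@np.r_[p,1])[:3]; s=q[:2]/q[2]
    s=s*(1+K["k1"]*(s@s)); I=np.array(K["intrinsics"]); return (I@np.r_[s,1])[:2]
def px2w(c,uv,z):
    K=get_calibration(c); T=np.array(K["world_to_cam"]); I=np.array(K["intrinsics"])
    d=np.linalg.inv(I)@np.r_[uv,1]; d=d[:2]; s=d.copy()
    for _ in range(20): s=d/(1+K["k1"]*(s@s))
    R=T[:3,:3]; o=-R.T@T[:3,3]; v=R.T@np.r_[s,1]
    return o+v*(z-o[2])/v[2]
E
python3 - <<'E'
from h import *
np.set_printoptions(precision=1,suppress=True)
a=grab_frame("scene"); b=grab_frame("top")
cv2.imwrite("pics/scene.png",a); cv2.imwrite("pics/top.png",b)
for t in ["case","deck_edge","well_mid","spool","cover","ledge_left","ledge_right","edge_left","edge_right","home_left","home_right","flux_jar"]:
    for c in ["top"]:
        for r in boxes_of(c,t)[:4]: print(t,c,round(r["conf"],2),cam2w(c,r["centre"]))
print(sense())
E
```

```text
pics
case top 0.82 [467.5 -22.6  70. ]
deck_edge top 0.62 [467.1 -22.   68.7]
well_mid top 0.65 [465.  -20.5  65.1]
spool top 0.69 [369.8 354.6  35.7]
spool top 0.58 [531.8 357.7  31.1]
spool top 0.55 [444.4 365.7  34.7]
spool top 0.42 [492.7 436.2  37.8]
cover top 0.62 [533.  -22.7  58.5]
ledge_left top 0.62 [531.6 -21.4  59.6]
ledge_right top 0.9 [532.7 -23.8  60.7]
ledge_right top 0.44 [577.8 124.1  45.3]
edge_left top 0.79 [527.7 -20.4  62.4]
edge_left top 0.5 [ 598.8 -145.7   44.7]
edge_left top 0.19 [774.  161.5   6.4]
edge_right top 0.75 [531.9 -19.9  56. ]
edge_right top 0.54 [466.5 -22.8  67.4]
home_left top 0.9 [467.6 -20.8  68.1]
home_right top 0.72 [470.  -18.3  69.3]
flux_jar top 0.52 [ 472.3 -361.2   55. ]
{'clock': 0.7, 'qpos': array([-1.1,  0.4,  1.6,  0. ,  1.2, -0. ]), 'qvel': array([ 0.,  0., -0., -0.,  0., -0.]), 'joint_efforts': array([  0. , -60.5, -34.2,   0. ,   0. ,  -0. ]), 'eef_pos': array([ 265.6, -565.8,  231.3]), 'tcp_rot': array([ 3.1, -0. ,  0.4]), 'contact_force': array([ 0. , -0.5, -0.5]), 'wrist_torque': array([-0., -0., -0.]), 'opening': 1.0022366141381251}
```

View pics/top.png

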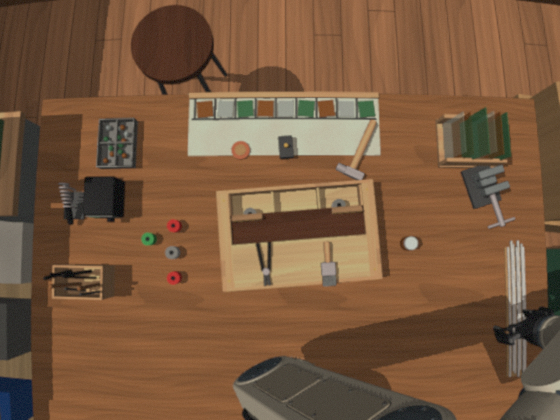

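View pics/scene.png

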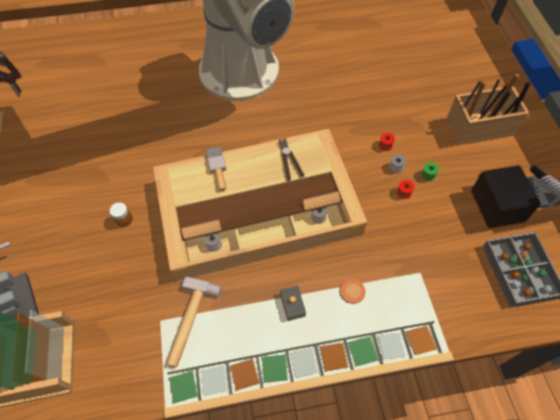

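Top view: the grey loose spool is at px (173,253), with reds at (173,226) and (175,278) and a green at (149,239). The case corners are at about (217,190), (374,180), (381,278) and (223,290), and the jar is at (411,243).

Run:
```python
from h import *
np.set_printoptions(precision=2,suppress=True)
for t in ["case","cover"]:
    m=trace("top",t)[0]["mask"].astype(np.uint8)
    c=max(cv2.findContours(m,0,cv2.CHAIN_APPROX_NONE)[0],key=cv2.contourArea)[:,0]
    w=np.array([px2w("top",p.astype(float),66 if t=="case" else 58)[:2] for p in c],np.float32)
    print(t,cv2.minAreaRect(w), cv2.boxPoints(cv2.minAreaRect(w)))
for p in [(217,190),(374,180),(381,278),(223,290)]: print(px2w("top",np.array(p,float),66))
print(px2w("top",np.array([173,253.]),32))
T=np.linalg.inv(get_calibration("wrist")["world_to_cam"]);print(T, get_calibration("wrist")["intrinsics"])
s=sense();print(s["eef_pos"],s["tcp_rot"])
for c in["top","scene"]: print(np.linalg.inv(get_calibration(c)["world_to_cam"])[:3,3])
grab_frame("scene")
for t in ["spool","stock_left"]:
    for r in boxes_of("scene",t): print(t,r["conf"],cam2w("scene",r["centre"]))
```

```text
case ((500.949951171875, -24.925018310546875), (301.03582763671875, 477.7936706542969), 4.418700695037842) [[ 332.47  201.67]
 [ 369.29 -274.71]
 [ 669.43 -251.52]
 [ 632.61  224.86]]
cover ((530.64892578125, -20.666168212890625), (89.82542419433594, 406.1579284667969), 4.351037979125977) [[ 470.46  178.42]
 [ 501.27 -226.57]
 [ 590.84 -219.75]
 [ 560.03  185.23]]
[635.63 219.88  66.  ]
[ 665.27 -254.67   66.  ]
[ 370.73 -269.13   66.  ]
[337.97 199.19  66.  ]
[446.41 359.23  32.  ]
[[   0.42   -0.87   -0.24  325.69]
 [  -0.91   -0.41   -0.11 -538.47]
 [   0.      0.26   -0.97  374.11]
 [   0.      0.      0.      1.  ]] [[313.73   0.   274.53]
 [  0.   313.73 205.94]
 [  0.     0.     1.  ]]
[ 265.53 -565.79  231.29] [ 3.14 -0.    0.44]
[ 454.07   27.21 1258.21]
[1153.44  -65.12 1066.61]
spool 0.82 [455.12 362.56  31.12]
spool 0.82 [497.57 437.75  27.59]
spool 0.73 [537.97 359.99  33.55]
spool 0.71 [ 598.87 -141.89   44.73]
spool 0.65 [378.45 352.29  30.94]
spool 0.33 [516.93 -27.39  67.69]
stock_left 0.5 [573.51 125.53  41.59]
```

Request:
{"fn": "servo_tool", "kwargs": {
  "rows": [
    [85,[35,-47,0],[0,0,0]],
    [85,[35,-48,0],[0,0,0]],
    [85,[35,-48,0],[0,0,0]],
    [85,[35,-48,0],[0,0,0]],
    [85,[35,-48,0],[0,0,0]],
    [85,[35,-48,0],[0,0,0]],
    [85,[35,-48,0],[0,0,0]],
    [85,[35,-48,0],[0,0,0]]
  ]
}}

```text
clock: 1.95
eef_pos: [356.5, -98.4, 231.7]
tcp_rot: [3.141, -0.001, 0.438]
contact_force: [1.7, -0.4, 1.0]
opening: 0.996
```

Request:
{"fn": "servo_tool", "kwargs": {
  "rows": [
    [85,[35,-48,0],[0,0,0]],
    [85,[35,-48,0],[0,0,0]],
    [85,[35,-48,0],[0,0,0]],
    [85,[35,-48,0],[0,0,0]],
    [85,[35,-48,0],[0,0,0]],
    [85,[35,-48,0],[0,0,0]],
    [85,[35,-48,0],[0,0,0]],
    [85,[0,0,20],[0,0,0]]
  ]
}}

```text
clock: 2.95
eef_pos: [436.9, 312.7, 212.3]
tcp_rot: [-3.14, -0.004, 0.442]
contact_force: [-0.2, -1.6, -0.9]
opening: 0.994
```

```bash
cat >> h.py <<'E'
from scipy.spatial.transform import Rotation as Ro
def delta(target):
    s=sense(); R=Ro.from_euler('xyz',s["tcp_rot"]).as_matrix()
    return R.T@(np.array(target)-s["eef_pos"])
E
python3 - <<'E'
from h import *
np.set_printoptions(precision=2,suppress=True)
cv2.imwrite("pics/w1.png",grab_frame("wrist"));s=sense();print(s["clock"],s["eef_pos"],s["tcp_rot"],s["qpos"],s["contact_force"])
for r in boxes_of("wrist","spool"): p=cam2w("wrist",r["centre"]);print(r["conf"],p,w2px("wrist",p))
for i,r in enumerate(trace("wrist","spool")):
    m=r["mask"].astype(np.uint8); (u,v),rad=cv2.minEnclosingCircle(cv2.findNonZero(m)); print(u,v,rad,px2w("wrist",np.array([u,v]),32))
E
```

```text
3.0 [434.59 309.61 208.69] [3.14 0.   0.44] [0.62 0.24 1.85 0.   1.06 1.75] [-1.77 -1.62 -1.28]
0.86 [528.35 357.84  26.93] [268.36  78.32]
0.7 [446.84 363.52  30.39] [229.4  152.36]
0.61 [489.47 438.67  26.53] [176.76  79.67]
181.7110137939453 82.10550689697266 24.38656997680664 [490.11 431.72  32.  ]
210.448974609375 216.6734619140625 21.648548126220703 [375.94 354.77  32.  ]
270.0 77.57777404785156 22.77631950378418 [529.79 356.01  32.  ]
503.8717346191406 209.82064819335938 85.3667984008789 [518.64  68.73  32.  ]
```

View pics/w1.png

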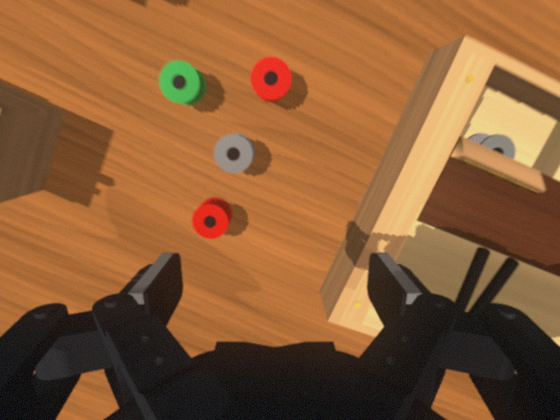

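Wrist view: the grey spool's hole is at px (233,154), between green (180,82), red (271,78) and red (210,221).

Run:
```python
from h import *
np.set_printoptions(precision=2,suppress=True)
p=px2w("wrist",np.array([233.3,154.]),32);print(p,[px2w("wrist",np.array(q,float),32) for q in [(271,78),(180,82),(210,221)]])
print(delta([p[0],p[1],5]),sense()["tcp_rot"])
```

```text
[447.66 358.88  32.  ] [array([529.85, 354.98,  32.  ]), array([489.51, 433.27,  32.  ]), array([371.21, 353.38,  32.  ])]
[ 34.19 -40.73 205.29] [3.14 0.   0.44]
```

Request:
{"fn": "servo_tool", "kwargs": {
  "rows": [
    [64,[34,-41,0],[0,0,0]],
    [64,[0,0,50],[0,0,0]],
    [64,[0,0,50],[0,0,0]],
    [64,[0,0,45],[0,0,0]],
    [64,[0,0,0],[0,0,0]]
  ]
}}

```text
clock: 3.72
eef_pos: [447.2, 357.6, 64.4]
tcp_rot: [3.14, 0.006, 0.438]
contact_force: [0.1, -0.5, 0.1]
opening: 0.75
```

Run:
```python
from h import *
np.set_printoptions(precision=2,suppress=True)
cv2.imwrite("pics/w2.png",grab_frame("wrist"));s=sense();print(s["clock"],s["eef_pos"],s["contact_force"],s["opening"])
for r in boxes_of("wrist","spool"): p=cam2w("wrist",r["centre"]);print(r["conf"],p,w2px("wrist",p))
print(w2px("wrist",np.r_[s["eef_pos"][:2],32]))
```

```text
3.775 [448.55 358.81  66.51] [-0.23  0.04  0.36] 0.7537481362649269
0.83 [494.29 445.24  34.61] [164.1  101.63]
0.79 [537.36 364.93  38.04] [334.79  90.96]
0.7 [388.44 366.5   35.31] [222.98 313.09]
0.65 [455.05 370.21  39.83] [260.22 223.74]
[273.47 236.49]
```

View pics/w2.png

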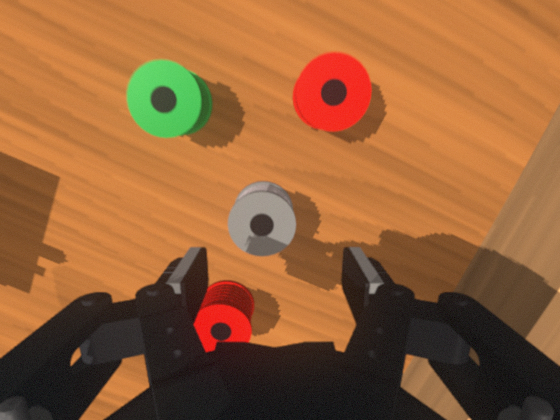

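Here the grey spool's hole is at (262,223), and the point under the TCP projects to (273,236). A small correction is needed.

Run:
```python
from h import *
np.set_printoptions(precision=2,suppress=True)
p=px2w("wrist",np.array([262,221.5]),32);print(p,delta([p[0],p[1],4]))
```

```text
[454.28 369.06  32.  ] [ 8.2  -6.42 63.86]
```

Request:
{"fn": "servo_tool", "kwargs": {
  "rows": [
    [64,[5,-4,20],[0,0,0]],
    [64,[0,0,0],[0,0,0]]
  ]
}}

```text
clock: 4.08
eef_pos: [451.7, 365.8, 46.2]
tcp_rot: [-3.142, -0.0, 0.439]
contact_force: [-0.5, -0.4, 0.1]
opening: 0.747
```

Run:
```python
from h import *
np.set_printoptions(precision=2,suppress=True)
sense();g=grab_frame("wrist");cv2.imwrite("pics/w3.png",g);s=sense();print(s["clock"],s["eef_pos"],s["contact_force"],s["opening"],s["qvel"])
hsv=cv2.cvtColor(g,cv2.COLOR_BGR2HSV)
m=((hsv[...,1]<50)&(hsv[...,2]>90)).astype(np.uint8)
n,l,st,ce=cv2.connectedComponentsWithStats(m)
for i in range(1,n):
    if st[i,4]>300: print(st[i],ce[i])
for r in boxes_of("wrist","spool"): p=cam2w("wrist",r["centre"]);print(r["conf"],p,w2px("wrist",p))
for r in trace("wrist","spool"):
    c=max(cv2.findContours(r["mask"].astype(np.uint8),0,2)[0],key=cv2.contourArea);print(r["conf"],cv2.boundingRect(c))
print(w2px("wrist",np.r_[s["eef_pos"][:2],32]))
cv2.imwrite("pics/w3.png",g[120:330,150:430].repeat(2,0).repeat(2,1))
```

```text
4.125 [451.66 365.63  46.51] [ 0.06 -0.91  1.08] 0.7427251114222274 [-0.   -0.01  0.   -0.    0.   -0.  ]
[ 236  201   72   81 4103] [271.27 241.09]
[166 248  34  46 493] [181.49 270.24]
[350 248  33  46 503] [367.25 269.91]
0.68 [392.55 366.11  19.18] [232.13 318.94]
0.65 [493.48 445.35  31.53] [160.63 110.13]
0.6 [535.01 366.53  33.75] [345.27 100.67]
0.69 (124, 71, 93, 86)
0.68 (304, 62, 90, 88)
0.59 (234, 198, 74, 84)
[272.62 248.08]
```

View pics/w3.png

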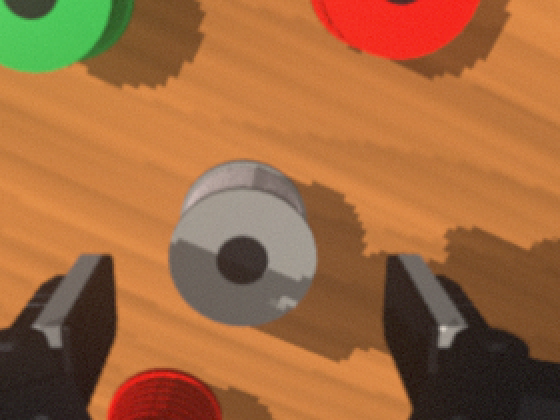

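Hole at (271,249) against a TCP projection of (273,248): it is aligned.

Request:
{"fn": "servo_tool", "kwargs": {
  "rows": [
    [64,[0,0,22],[0,0,0]],
    [64,[0,0,20],[0,0,0]],
    [64,[0,0,0],[0,0,0]],
    [30,[0,0,0],[0,0,0]],
    [30,[0,0,0],[0,0,0]],
    [30,[0,0,0],[0,0,0]],
    [30,[0,0,0],[0,0,0]]
  ],
  "force": 30
}}

```text
clock: 5.1
eef_pos: [451.9, 365.8, 5.1]
tcp_rot: [-3.141, -0.001, 0.439]
contact_force: [-2.0, 0.2, 5.7]
opening: 0.439
```

Request:
{"fn": "servo_tool", "kwargs": {
  "rows": [
    [30,[0,0,0],[0,0,0]],
    [30,[0,0,-40],[0,0,0]],
    [30,[0,0,-50],[0,0,0]],
    [30,[0,0,-40],[0,0,0]],
    [30,[0,0,0],[0,0,0]]
  ]
}}

```text
clock: 5.72
eef_pos: [453.2, 366.7, 137.5]
tcp_rot: [-3.14, -0.006, 0.439]
contact_force: [-0.1, -0.1, -0.8]
opening: 0.443
```

```bash
cat >> h.py <<'E'
# case frame (initial estimate)
CO=np.array([501.,-25.]); CY=0.077
def case2w(x,y,z,O=None,yaw=None):
    O=CO if O is None else O; yaw=CY if yaw is None else yaw
    c,s=np.cos(yaw),np.sin(yaw); return np.array([O[0]+c*x-s*y,O[1]+s*x+c*y,z])
E
python3 - <<'E'
from h import *
np.set_printoptions(precision=2,suppress=True)
s=sense();print(s)
p=case2w(97,0,160);print(p,delta(p))
E
```

```text
{'clock': 5.725, 'qpos': array([ 0.68,  0.39,  1.81, -0.  ,  0.93,  1.81]), 'qvel': array([-0.  ,  0.05,  0.05,  0.  , -0.04,  0.  ]), 'joint_efforts': array([  0.01, -61.28, -30.45,   0.  ,   0.6 ,  -0.  ]), 'eef_pos': array([453.25, 366.74, 137.54]), 'tcp_rot': array([-3.14, -0.01,  0.44]), 'contact_force': array([-0.08, -0.12, -0.82]), 'wrist_torque': array([ 0.01,  0.03, -0.01]), 'opening': 0.4433714183721514}
[597.71 -17.54 160.  ] [-32.36 409.22 -23.2 ]
```

Request:
{"fn": "servo_tool", "kwargs": {
  "rows": [
    [30,[-3,45,-30],[0,0,0]],
    [30,[-3,46,-30],[0,0,0]],
    [30,[-3,46,0],[0,0,0]],
    [30,[-3,46,0],[0,0,0]],
    [30,[-2,46,0],[0,0,0]],
    [30,[-2,46,0],[0,0,0]],
    [30,[-2,46,0],[0,0,0]],
    [30,[-2,46,0],[0,0,0]]
  ]
}}

```text
clock: 6.72
eef_pos: [588.9, 23.1, 192.6]
tcp_rot: [-3.141, 0.002, 0.439]
contact_force: [0.3, 0.6, -1.7]
opening: 0.439
```

Request:
{"fn": "servo_tool", "kwargs": {
  "rows": [
    [30,[-1,46,0],[0,0,0]],
    [30,[0,0,0],[0,0,10.4]],
    [30,[0,0,0],[0,0,10.4]],
    [30,[0,0,0],[0,0,0]],
    [30,[0,0,0],[0,0,0]]
  ]
}}

```text
clock: 7.35
eef_pos: [607.5, -17.2, 193.4]
tcp_rot: [-3.141, 0.001, 0.08]
contact_force: [-0.2, -0.1, -2.0]
opening: 0.445
```

Run:
```python
from h import *
np.set_printoptions(precision=2,suppress=True)
cv2.imwrite("pics/w4.png",grab_frame("wrist"));s=sense();print(s["clock"],s["eef_pos"],s["tcp_rot"],s["contact_force"],s["opening"])
for t in ["deck_edge","well_mid","home_left","home_right","cover","ledge_left","ledge_right","stock_left","spool"]:
  for r in boxes_of("wrist",t): p=cam2w("wrist",r["centre"]);print(t,r["conf"],p,w2px("wrist",p))
for n,q in dict(wm=(109,0,10),de=(-15,0,66),hl=(140,150,58),hr=(140,-150,58),d1=(140,70,44),d2=(140,-70,44),wl=(140,100,66),wr=(140,-100,66)).items(): print(n,w2px("wrist",case2w(*q)))
```

```text
7.4 [607.63 -17.21 193.66] [-3.14  0.    0.08] [ 0.6   0.46 -1.77] 0.4396432412591158
deck_edge 0.66 [603.81 -14.3   47.74] [270.1  197.91]
well_mid 0.62 [605.5  -16.18  49.28] [272.19 196.81]
well_mid 0.52 [ 718.97 -202.6    22.79] [473.6   91.46]
home_left 0.65 [603.55 -11.64  47.78] [267.25 198.13]
home_left 0.65 [579.13 119.26  40.39] [134.05 210.37]
home_right 0.81 [605.17 -14.14  52.16] [269.92 197.8 ]
cover 0.65 [552.64  20.    58.85] [230.19 250.06]
ledge_left 0.85 [557.24  20.65  58.68] [229.72 245.49]
ledge_left 0.63 [763.79   8.52  29.71] [257.83  16.57]
ledge_left 0.6 [ 717.17 -204.59   23.53] [475.17  93.47]
ledge_right 0.56 [559.68  27.64  59.24] [222.37 242.81]
stock_left 0.79 [575.54 117.18  40.94] [136.04 214.39]
stock_left 0.67 [607.53  -9.34  47.51] [265.02 193.89]
spool 0.58 [610.45 -21.7  224.08] [283.72 286.92]
wm [272.99 184.54]
de [273.03 317.91]
hl [106.01 161.47]
hr [439.43 161.17]
d1 [197.8 159.1]
d2 [347.77 158.97]
wl [157.55 162.22]
wr [387.8  162.01]
```

View pics/w4.png

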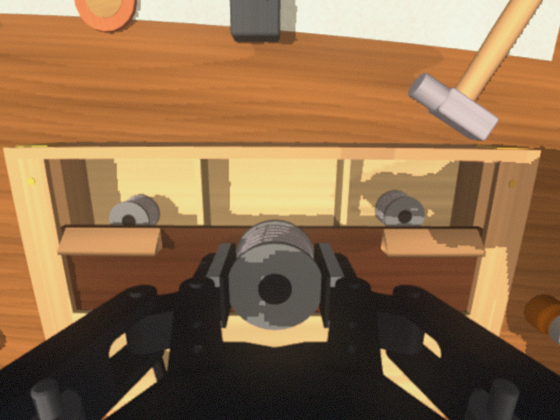

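The spool is held upright at (275,285). The far wall's inner edge is at row ~158, the dividers at columns ~204 and ~342, the cover's far edge at row ~227, and the ledges' near edges at row ~254.

Run:
```python
from h import *
np.set_printoptions(precision=2,suppress=True)
def wc(u,v,z):
    p=px2w("wrist",np.array([u,v],float),z)[:2]-CO; c,s=np.cos(CY),np.sin(CY); return np.array([c*p[0]+s*p[1],-s*p[0]+c*p[1]])
g=cv2.imread("pics/w4.png").astype(int)
for u in (130,180,270,370,430): print(u,[int(x) for x in g[150:168,u].sum(1)/3],[int(x) for x in g[218:260:1,u].sum(1)/3])
for n,a in dict(wallL=(157,158,66),wallR=(388,158,66),edgeM=(200,227,58),edgeR=(365,227,58),facL=(110,254,78),facR=(435,254,78),div1=(204,158,44),div2=(342,158,44),LLl=(60,254,78),LLr=(160,254,78),RLl=(384,254,78),RLr=(484,254,78)).items(): print(n,wc(*a))
print(delta(case2w(111,0,60)))
```

```text
130 [191, 190, 192, 190, 192, 188, 193, 192, 193, 195, 199, 198, 195, 198, 196, 199, 198, 197] [60, 64, 59, 59, 58, 48, 46, 50, 47, 82, 130, 148, 150, 146, 150, 151, 155, 154, 158, 157, 161, 162, 164, 163, 162, 161, 161, 163, 161, 163, 161, 161, 163, 161, 150, 135, 109, 92, 75, 71, 65, 69]
180 [191, 192, 191, 190, 190, 192, 191, 190, 193, 197, 198, 195, 194, 198, 196, 198, 200, 199] [133, 131, 136, 132, 135, 134, 131, 95, 61, 55, 63, 75, 76, 74, 73, 71, 76, 73, 72, 72, 76, 71, 71, 70, 71, 70, 67, 68, 69, 70, 71, 68, 71, 67, 65, 64, 67, 67, 68, 63, 65, 61]
270 [189, 188, 187, 187, 191, 188, 190, 190, 193, 197, 198, 200, 196, 198, 197, 196, 200, 199] [130, 115, 97, 100, 128, 141, 130, 121, 130, 129, 122, 130, 127, 116, 135, 133, 114, 128, 126, 112, 118, 132, 123, 93, 69, 81, 116, 138, 138, 141, 139, 139, 139, 137, 142, 136, 115, 90, 87, 87, 88, 88]
370 [166, 168, 169, 168, 171, 170, 170, 169, 171, 182, 196, 200, 196, 196, 197, 198, 199, 198] [128, 129, 126, 127, 126, 127, 128, 114, 82, 52, 54, 65, 75, 72, 71, 73, 68, 68, 66, 70, 60, 66, 65, 63, 63, 64, 61, 71, 68, 67, 68, 68, 70, 74, 77, 69, 74, 74, 69, 71, 70, 70]
430 [181, 178, 180, 179, 181, 178, 181, 176, 178, 182, 186, 190, 188, 190, 186, 190, 192, 191] [118, 119, 118, 116, 114, 114, 109, 100, 70, 45, 58, 86, 96, 100, 110, 112, 136, 143, 144, 151, 153, 158, 160, 159, 157, 159, 162, 162, 158, 161, 159, 158, 162, 163, 160, 150, 132, 110, 95, 75, 68, 70]
wallL [143.65 100.14]
wallR [143.47 -99.87]
edgeM [77.97 68.56]
edgeR [ 77.78 -86.85]
facL [ 58.91 147.36]
facR [  58.6  -146.82]
div1 [141.    64.13]
div2 [140.89 -64.54]
LLl [ 58.51 194.53]
LLr [ 59.18 101.4 ]
RLl [ 58.97 -99.94]
RLr [  58.11 -193.03]
[  3.7   -0.59 134.36]
```

Request:
{"fn": "servo_tool", "kwargs": {
  "rows": [
    [30,[5,0,20],[0,0,0]],
    [30,[0,0,50],[0,0,0]],
    [30,[0,0,50],[0,0,0]],
    [30,[0,0,30],[0,0,0]],
    [30,[0,0,18],[0,0,0]],
    [30,[0,0,0],[0,0,0]],
    [30,[0,0,0],[0,0,0]]
  ]
}}

```text
clock: 8.72
eef_pos: [613.9, -17.0, 27.2]
tcp_rot: [3.141, -0.002, 0.076]
contact_force: [0.3, 0.2, -0.4]
opening: 0.442
```

Request:
{"fn": "servo_tool", "kwargs": {
  "rows": [
    [30,[0,0,5],[0,0,0]],
    [30,[0,0,0],[0,0,0]]
  ]
}}

```text
clock: 8.98
eef_pos: [613.2, -17.0, 21.7]
tcp_rot: [3.142, -0.001, 0.076]
contact_force: [-0.0, 0.3, -1.3]
opening: 0.439
```

Request:
{"fn": "servo_tool", "kwargs": {
  "rows": [
    [30,[0,0,4],[0,0,0]],
    [30,[0,0,0],[0,0,0]]
  ]
}}

```text
clock: 9.22
eef_pos: [612.7, -16.9, 17.1]
tcp_rot: [-3.142, 0.0, 0.076]
contact_force: [0.7, -0.9, -1.1]
opening: 0.443
```

Request:
{"fn": "servo_tool", "kwargs": {
  "rows": [
    [30,[0,0,2],[0,0,0]],
    [30,[0,0,0],[0,0,0]]
  ]
}}

```text
clock: 9.48
eef_pos: [613.0, -17.0, 15.3]
tcp_rot: [3.142, -0.0, 0.076]
contact_force: [-0.0, -0.6, -1.4]
opening: 0.44
```

Request:
{"fn": "servo_tool", "kwargs": {
  "rows": [
    [30,[0,0,1],[0,0,0]],
    [30,[0,0,0],[0,0,0]]
  ]
}}

```text
clock: 9.72
eef_pos: [613.0, -17.0, 15.1]
tcp_rot: [3.142, -0.0, 0.076]
contact_force: [-2.4, 0.4, 7.6]
opening: 0.442
```

Request:
{"fn": "servo_tool", "kwargs": {
  "rows": [
    [46,[0,0,0],[0,0,0]],
    [62,[0,0,0],[0,0,0]],
    [66,[0,0,0],[0,0,0]],
    [66,[0,0,-30],[0,0,0]],
    [66,[0,0,-50],[0,0,0]],
    [66,[0,0,-50],[0,0,0]],
    [66,[0,0,-50],[0,0,0]],
    [66,[0,0,0],[0,0,0]]
  ]
}}

```text
clock: 10.72
eef_pos: [615.6, -17.1, 198.8]
tcp_rot: [3.141, -0.008, 0.076]
contact_force: [0.5, -0.1, -0.2]
opening: 0.776
```

Request:
{"fn": "servo_tool", "kwargs": {
  "rows": [
    [10,[-40,0,-10],[0,0,0]],
    [0,[-30,0,0],[0,0,0]],
    [0,[0,0,0],[0,0,0]],
    [0,[0,0,0],[0,0,0]]
  ]
}}

```text
clock: 11.22
eef_pos: [543.6, -22.2, 203.9]
tcp_rot: [-3.142, -0.0, 0.076]
contact_force: [-0.5, 0.3, 0.4]
opening: 0.001
```

Run:
```python
from h import *
np.set_printoptions(precision=2,suppress=True)
g=grab_frame("wrist");cv2.imwrite("pics/w5.png",g);s=sense();print(s["clock"],s["eef_pos"],s["tcp_rot"],s["contact_force"],s["opening"])
def wc(u,v,z):
    p=px2w("wrist",np.array([u,v],float),z)[:2]-CO; c,s=np.cos(CY),np.sin(CY); return np.array([c*p[0]+s*p[1],-s*p[0]+c*p[1]])
for n,q in dict(sp=(109,0,42),wl=(140,150,66),wr=(140,-150,66),el=(75,150,58),er=(75,-150,58),fl=(55,150,78),fr=(55,-150,78)).items(): print(n,w2px("wrist",case2w(q[0]+3,q[1],q[2])))
```

```text
11.275 [543.85 -22.24 203.93] [-3.14 -0.    0.08] [0.71 1.29 0.05] 0.004821834535871985
sp [272.77 118.75]
wl [97.16 82.7 ]
wr [448.    82.27]
el [111.   157.73]
er [434.58 157.33]
fl [102.67 183.06]
fr [442.83 182.63]
```

View pics/w5.png

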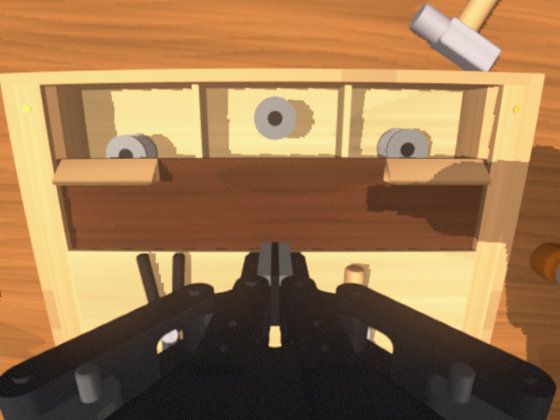

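The spool stands upright at (275,118), midway between wall and cover. The cover is square, with its edge at row ~157 at both ends and its ledge faces at row ~184.

```bash
sed -i 's/CO=np.array(\[501.,-25.\])/CO=np.array([504.,-25.])/' h.py
cat >> h.py <<'E'
def st():
    s=sense(); p=s["eef_pos"][:2]-CO; c,t=np.cos(CY),np.sin(CY); f=s["contact_force"]
    print("t",s["clock"],"case xy",c*p[0]+t*p[1],-t*p[0]+c*p[1],"z",s["eef_pos"][2],"yaw",s["tcp_rot"][2],"f",c*f[0]+t*f[1],-t*f[0]+c*f[1],f[2])
E
python3 - <<'E'
from h import *
np.set_printoptions(precision=2,suppress=True)
st(); print(delta(case2w(33,150,64)), delta(case2w(33,150,64)))
E
```

```text
t 11.275 case xy 39.94608599856983 -0.31609882944073053 z 203.92602503381937 yaw 0.07574487118755191 f 0.8075880664128676 1.2348120360316395 0.04872642619623581
[  -7.16 -150.3   139.93] [  -7.16 -150.3   139.93]
```

Request:
{"fn": "servo_tool", "kwargs": {
  "rows": [
    [0,[-7,-50,0],[0,0,0]],
    [0,[0,-50,30],[0,0,0]],
    [0,[0,-50,40],[0,0,0]],
    [0,[0,0,40],[0,0,0]],
    [0,[0,0,28],[0,0,0]],
    [0,[0,0,0],[0,0,0]]
  ]
}}

```text
clock: 12.02
eef_pos: [523.8, 125.6, 65.0]
tcp_rot: [3.141, 0.004, 0.076]
contact_force: [1.1, -0.0, 0.1]
opening: 0.004
```

Request:
{"fn": "servo_tool", "kwargs": {
  "rows": [
    [0,[3,0,0],[0,0,0]],
    [0,[2,0,0],[0,0,0]],
    [0,[2,0,0],[0,0,0]],
    [0,[1,0,0],[0,0,0]],
    [0,[0,0,0],[0,0,0]]
  ]
}}

```text
clock: 12.65
eef_pos: [533.0, 126.2, 67.5]
tcp_rot: [-3.142, -0.0, 0.076]
contact_force: [0.7, -0.2, 0.4]
opening: 0.001
```

```bash
python3 -c "from h import *;st()"
```

```text
t 12.65 case xy 40.56962041319096 148.48628813236317 z 67.49223558546217 yaw 0.07568421792852753 f 0.7322239893466723 -0.2144384333448562 0.3752133661848882
```

Request:
{"fn": "servo_tool", "kwargs": {
  "rows": [
    [0,[1,0,3],[0,0,0]],
    [0,[1,0,0],[0,0,0]],
    [0,[1,0,0],[0,0,0]],
    [0,[1,0,0],[0,0,0]],
    [0,[1,0,0],[0,0,0]],
    [0,[0,0,0],[0,0,0]]
  ]
}}

```text
clock: 13.4
eef_pos: [537.9, 126.6, 64.2]
tcp_rot: [-3.142, 0.0, 0.076]
contact_force: [-1.5, -0.7, -0.2]
opening: -0.0
```

```bash
python3 -c "from h import *;st()"
```

```text
t 13.4 case xy 45.47101098919258 148.49968917651788 z 64.20187683213973 yaw 0.07568103322927566 f -1.5186228543841103 -0.630411276749931 -0.1536291289459693
```

Request:
{"fn": "servo_tool", "kwargs": {
  "rows": [
    [0,[1,0,0],[0,0,0]],
    [0,[1,0,0],[0,0,0]]
  ]
}}

```text
clock: 13.65
eef_pos: [539.9, 126.7, 64.2]
tcp_rot: [3.142, 0.0, 0.076]
contact_force: [-2.0, -0.0, -0.3]
opening: -0.001
```

Request:
{"fn": "servo_tool", "kwargs": {
  "rows": [
    [0,[1,0,0],[0,0,0]],
    [0,[1,0,0],[0,0,0]]
  ]
}}

```text
clock: 13.9
eef_pos: [541.8, 126.8, 64.2]
tcp_rot: [3.142, 0.0, 0.076]
contact_force: [-3.5, -0.7, 0.9]
opening: 0.001
```

Request:
{"fn": "servo_tool", "kwargs": {
  "rows": [
    [0,[1,0,0],[0,0,0]],
    [0,[1,0,0],[0,0,0]]
  ]
}}

```text
clock: 14.15
eef_pos: [543.5, 126.9, 64.2]
tcp_rot: [3.141, 0.001, 0.076]
contact_force: [-4.1, -1.5, 0.9]
opening: 0.003
```

Request:
{"fn": "servo_tool", "kwargs": {
  "rows": [
    [0,[1,0,0],[0,0,0]],
    [0,[1,0,0],[0,0,0]]
  ]
}}

```text
clock: 14.4
eef_pos: [545.8, 127.1, 64.2]
tcp_rot: [3.142, 0.0, 0.076]
contact_force: [-4.0, -1.1, 0.3]
opening: 0.001
```

Request:
{"fn": "servo_tool", "kwargs": {
  "rows": [
    [0,[-15,0,0],[0,0,0]],
    [0,[0,60,0],[0,0,0]],
    [0,[0,60,0],[0,0,0]],
    [0,[0,60,0],[0,0,0]],
    [0,[0,60,0],[0,0,0]],
    [0,[0,58,0],[0,0,0]],
    [0,[1,0,0],[0,0,0]],
    [0,[2,0,0],[0,0,0]]
  ]
}}

```text
clock: 15.4
eef_pos: [556.2, -170.7, 64.3]
tcp_rot: [-3.141, -0.001, 0.075]
contact_force: [0.2, 0.4, 0.5]
opening: 0.003
```

Run:
```python
from h import *
np.set_printoptions(precision=2,suppress=True)
g=grab_frame("wrist");cv2.imwrite("pics/w6.png",g);st()
```

```text
t 15.45 case xy 41.25333381513647 -148.59690541867468 z 64.33117077939868 yaw 0.07597720061351176 f -0.19424495195747507 -0.11650814327756497 0.18632205307824745
```

View pics/w6.png

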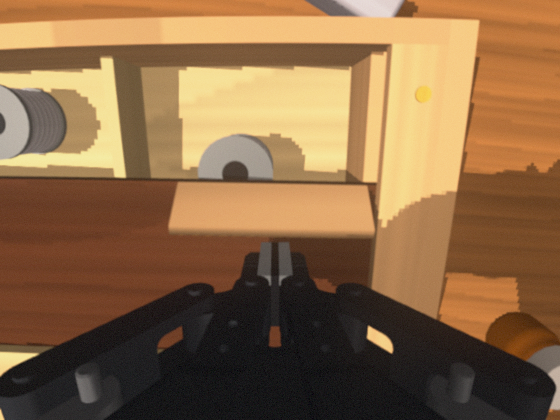

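The right ledge face is a few mm ahead of the fingers, and the cover edge at this end is still straight and behind the left end.

Request:
{"fn": "servo_tool", "kwargs": {
  "rows": [
    [0,[2,0,0],[0,0,0]],
    [0,[2,0,0],[0,0,0]],
    [0,[1,0,0],[0,0,0]],
    [0,[1,0,0],[0,0,0]]
  ]
}}

```text
clock: 15.95
eef_pos: [562.3, -170.1, 64.2]
tcp_rot: [-3.141, 0.0, 0.076]
contact_force: [-2.5, -0.7, 0.9]
opening: 0.001
```

Request:
{"fn": "servo_tool", "kwargs": {
  "rows": [
    [0,[1,0,0],[0,0,0]],
    [0,[1,0,0],[0,0,0]]
  ]
}}

```text
clock: 16.2
eef_pos: [563.9, -170.1, 64.0]
tcp_rot: [-3.141, 0.001, 0.076]
contact_force: [-1.9, 0.5, -0.4]
opening: 0.005
```

Request:
{"fn": "servo_tool", "kwargs": {
  "rows": [
    [0,[1,0,0],[0,0,0]],
    [0,[1,0,0],[0,0,0]]
  ]
}}

```text
clock: 16.45
eef_pos: [566.4, -170.1, 64.1]
tcp_rot: [-3.142, 0.0, 0.076]
contact_force: [-2.0, 0.0, -0.4]
opening: -0.001
```

Request:
{"fn": "servo_tool", "kwargs": {
  "rows": [
    [0,[1,0,0],[0,0,0]],
    [0,[2,0,0],[0,0,0]]
  ]
}}

```text
clock: 16.7
eef_pos: [569.4, -169.9, 64.2]
tcp_rot: [-3.142, 0.0, 0.076]
contact_force: [-1.5, -0.2, -0.4]
opening: 0.004
```

Request:
{"fn": "servo_tool", "kwargs": {
  "rows": [
    [0,[1,0,0],[0,0,0]],
    [0,[2,0,0],[0,0,0]]
  ]
}}

```text
clock: 16.95
eef_pos: [572.4, -169.7, 64.2]
tcp_rot: [-3.142, 0.0, 0.076]
contact_force: [-2.1, 0.1, -0.0]
opening: 0.001
```

Request:
{"fn": "servo_tool", "kwargs": {
  "rows": [
    [0,[1,0,0],[0,0,0]],
    [0,[1,0,0],[0,0,0]]
  ]
}}

```text
clock: 17.2
eef_pos: [574.0, -169.4, 64.1]
tcp_rot: [-3.141, 0.001, 0.076]
contact_force: [-3.9, 1.5, 0.6]
opening: 0.001
```

Request:
{"fn": "servo_tool", "kwargs": {
  "rows": [
    [0,[-14,0,0],[0,0,0]],
    [0,[0,-60,0],[0,0,0]],
    [0,[0,-60,0],[0,0,0]],
    [0,[0,-60,0],[0,0,0]],
    [0,[0,-60,0],[0,0,0]],
    [0,[0,-60,0],[0,0,0]],
    [0,[3,0,0],[0,0,0]],
    [0,[2,0,0],[0,0,0]]
  ]
}}

```text
clock: 18.2
eef_pos: [542.9, 128.8, 64.4]
tcp_rot: [3.141, -0.001, 0.077]
contact_force: [0.1, 0.3, -0.1]
opening: -0.001
```

Request:
{"fn": "servo_tool", "kwargs": {
  "rows": [
    [0,[2,0,0],[0,0,0]],
    [0,[2,0,0],[0,0,0]],
    [0,[1,0,0],[0,0,0]],
    [0,[1,0,0],[0,0,0]]
  ]
}}

```text
clock: 18.7
eef_pos: [548.8, 129.0, 64.2]
tcp_rot: [-3.142, 0.0, 0.075]
contact_force: [-0.1, 0.8, 0.2]
opening: 0.001
```

Request:
{"fn": "servo_tool", "kwargs": {
  "rows": [
    [0,[1,0,0],[0,0,0]],
    [0,[1,0,0],[0,0,0]]
  ]
}}

```text
clock: 18.95
eef_pos: [550.0, 129.4, 64.0]
tcp_rot: [3.141, 0.002, 0.076]
contact_force: [-3.7, -0.3, 1.2]
opening: -0.0
```

```bash
python3 -c "from h import *;st()"
```

```text
t 18.95 case xy 57.720427916611314 150.42717178357444 z 64.03728325170023 yaw 0.07576881611632813 f -3.7340628441381605 -0.006096970637216481 1.2083198671053879
```

Request:
{"fn": "servo_tool", "kwargs": {
  "rows": [
    [0,[1,0,0],[0,0,0]],
    [0,[2,0,0],[0,0,0]]
  ]
}}

```text
clock: 19.2
eef_pos: [553.3, 129.7, 64.0]
tcp_rot: [3.141, 0.001, 0.076]
contact_force: [-2.0, -0.2, -0.7]
opening: -0.001
```

Request:
{"fn": "servo_tool", "kwargs": {
  "rows": [
    [0,[1,0,0],[0,0,0]],
    [0,[2,0,0],[0,0,0]]
  ]
}}

```text
clock: 19.45
eef_pos: [556.7, 130.0, 64.2]
tcp_rot: [3.142, 0.0, 0.076]
contact_force: [-2.0, -0.0, -0.6]
opening: 0.001
```

Request:
{"fn": "servo_tool", "kwargs": {
  "rows": [
    [0,[1,0,0],[0,0,0]],
    [0,[1,0,0],[0,0,0]]
  ]
}}

```text
clock: 19.7
eef_pos: [558.7, 130.2, 64.2]
tcp_rot: [-3.142, 0.0, 0.076]
contact_force: [-1.4, 0.3, -1.4]
opening: 0.0
```

Still free at 2 N, so I continue on the left for a bit.

Request:
{"fn": "servo_tool", "kwargs": {
  "rows": [
    [0,[1,0,0],[0,0,0]],
    [0,[2,0,0],[0,0,0]]
  ]
}}

```text
clock: 19.95
eef_pos: [561.4, 130.3, 64.2]
tcp_rot: [3.141, 0.001, 0.076]
contact_force: [-4.2, -0.0, 0.3]
opening: 0.003
```

Request:
{"fn": "servo_tool", "kwargs": {
  "rows": [
    [0,[1,0,0],[0,0,0]],
    [0,[1,0,0],[0,0,0]]
  ]
}}

```text
clock: 20.2
eef_pos: [563.3, 130.4, 64.1]
tcp_rot: [3.141, 0.001, 0.076]
contact_force: [-4.5, -1.7, 0.0]
opening: -0.001
```

Request:
{"fn": "servo_tool", "kwargs": {
  "rows": [
    [0,[-16,0,0],[0,0,0]],
    [0,[0,60,0],[0,0,0]],
    [0,[0,60,0],[0,0,0]],
    [0,[0,60,0],[0,0,0]],
    [0,[0,60,0],[0,0,0]],
    [0,[0,60,0],[0,0,0]],
    [0,[2,0,0],[0,0,0]],
    [0,[2,0,0],[0,0,0]]
  ]
}}

```text
clock: 21.2
eef_pos: [574.2, -169.3, 64.3]
tcp_rot: [-3.141, -0.0, 0.075]
contact_force: [-0.3, -0.2, -0.5]
opening: -0.001
```

Request:
{"fn": "servo_tool", "kwargs": {
  "rows": [
    [0,[2,0,0],[0,0,0]],
    [0,[2,0,0],[0,0,0]],
    [0,[2,0,0],[0,0,0]]
  ]
}}

```text
clock: 21.58
eef_pos: [580.0, -168.1, 64.1]
tcp_rot: [-3.141, 0.001, 0.077]
contact_force: [-2.2, 0.3, 0.9]
opening: -0.003
```

Request:
{"fn": "servo_tool", "kwargs": {
  "rows": [
    [0,[2,0,0],[0,0,0]],
    [0,[1,0,0],[0,0,0]]
  ]
}}

```text
clock: 21.82
eef_pos: [583.2, -168.6, 64.0]
tcp_rot: [-3.141, 0.001, 0.076]
contact_force: [-2.8, 0.8, -0.0]
opening: -0.003
```

Request:
{"fn": "servo_tool", "kwargs": {
  "rows": [
    [0,[2,0,0],[0,0,0]],
    [0,[1,0,0],[0,0,0]]
  ]
}}

```text
clock: 22.08
eef_pos: [586.4, -168.6, 64.1]
tcp_rot: [-3.142, 0.0, 0.076]
contact_force: [-2.4, 0.4, -1.8]
opening: 0.003
```

```bash
python3 -c "from h import *;st()"
```

```text
t 22.075 case xy 71.08893400382442 -149.55883978784033 z 64.14157618027915 yaw 0.07570618460698242 f -2.328045495016746 0.5970747897386119 -1.7887922649797472
```

Right is level with left at 71. I push the right end on, watching the force.

Request:
{"fn": "servo_tool", "kwargs": {
  "rows": [
    [0,[1,0,0],[0,0,0]],
    [0,[2,0,0],[0,0,0]]
  ]
}}

```text
clock: 22.32
eef_pos: [589.4, -168.4, 64.2]
tcp_rot: [3.142, 0.0, 0.076]
contact_force: [-2.6, 0.3, -0.2]
opening: -0.001
```

Request:
{"fn": "servo_tool", "kwargs": {
  "rows": [
    [0,[1,0,0],[0,0,0]],
    [0,[2,0,0],[0,0,0]]
  ]
}}

```text
clock: 22.58
eef_pos: [591.9, -168.0, 64.2]
tcp_rot: [-3.141, 0.001, 0.076]
contact_force: [-4.2, 0.2, 1.2]
opening: -0.002
```

Request:
{"fn": "servo_tool", "kwargs": {
  "rows": [
    [0,[1,0,0],[0,0,0]],
    [0,[1,0,0],[0,0,0]]
  ]
}}

```text
clock: 22.82
eef_pos: [594.2, -167.9, 64.2]
tcp_rot: [-3.141, 0.0, 0.076]
contact_force: [-4.5, 0.8, 0.5]
opening: 0.001
```

Request:
{"fn": "servo_tool", "kwargs": {
  "rows": [
    [0,[-14,0,0],[0,0,0]],
    [0,[0,-60,0],[0,0,0]],
    [0,[0,-60,0],[0,0,0]],
    [0,[0,-60,0],[0,0,0]],
    [0,[0,-60,0],[0,0,0]],
    [0,[0,-60,0],[0,0,0]],
    [0,[2,0,0],[0,0,0]],
    [0,[3,0,0],[0,0,0]]
  ]
}}

```text
clock: 23.82
eef_pos: [562.9, 130.3, 64.5]
tcp_rot: [3.141, -0.001, 0.077]
contact_force: [-0.8, -0.6, 0.5]
opening: 0.002
```

Request:
{"fn": "servo_tool", "kwargs": {
  "rows": [
    [0,[2,0,0],[0,0,0]],
    [0,[2,0,0],[0,0,0]],
    [0,[2,0,0],[0,0,0]]
  ]
}}

```text
clock: 24.2
eef_pos: [568.9, 130.1, 64.2]
tcp_rot: [3.142, -0.0, 0.074]
contact_force: [-0.1, -0.1, -0.8]
opening: 0.0
```

Request:
{"fn": "servo_tool", "kwargs": {
  "rows": [
    [0,[2,0,0],[0,0,0]],
    [0,[1,0,0],[0,0,0]]
  ]
}}

```text
clock: 24.45
eef_pos: [571.0, 130.8, 64.0]
tcp_rot: [3.141, 0.002, 0.076]
contact_force: [-2.4, -0.1, -0.1]
opening: 0.0
```

Request:
{"fn": "servo_tool", "kwargs": {
  "rows": [
    [0,[2,0,0],[0,0,0]],
    [0,[1,0,0],[0,0,0]]
  ]
}}

```text
clock: 24.7
eef_pos: [574.6, 131.4, 64.1]
tcp_rot: [-3.142, 0.0, 0.076]
contact_force: [-1.9, -1.1, 0.1]
opening: -0.002
```

```bash
python3 -c "from h import *;st()"
```

```text
t 24.7 case xy 82.38277465300769 150.53891744165878 z 64.1284154342322 yaw 0.07586349469979892 f -1.9452089768038647 -0.9048688642168424 0.11681229839018892
```

Request:
{"fn": "servo_tool", "kwargs": {
  "rows": [
    [0,[1,0,0],[0,0,0]],
    [0,[2,0,0],[0,0,0]]
  ]
}}

```text
clock: 24.95
eef_pos: [577.6, 131.6, 64.2]
tcp_rot: [3.142, 0.0, 0.076]
contact_force: [-1.9, 0.7, -0.9]
opening: 0.001
```

Request:
{"fn": "servo_tool", "kwargs": {
  "rows": [
    [0,[1,0,0],[0,0,0]],
    [0,[2,0,0],[0,0,0]]
  ]
}}

```text
clock: 25.2
eef_pos: [580.5, 131.8, 64.3]
tcp_rot: [3.142, 0.0, 0.076]
contact_force: [-3.4, -1.1, 0.4]
opening: 0.001
```

Request:
{"fn": "servo_tool", "kwargs": {
  "rows": [
    [0,[1,0,0],[0,0,0]],
    [0,[1,0,0],[0,0,0]]
  ]
}}

```text
clock: 25.45
eef_pos: [582.3, 131.8, 64.1]
tcp_rot: [3.141, 0.001, 0.076]
contact_force: [-4.7, -1.7, 0.1]
opening: 0.001
```

Request:
{"fn": "servo_tool", "kwargs": {
  "rows": [
    [0,[-14,0,0],[0,0,0]],
    [0,[0,60,0],[0,0,0]],
    [0,[0,60,0],[0,0,0]],
    [0,[0,60,0],[0,0,0]],
    [0,[0,60,0],[0,0,0]],
    [0,[0,60,0],[0,0,0]],
    [0,[2,0,0],[0,0,0]],
    [0,[2,0,0],[0,0,0]]
  ]
}}

```text
clock: 26.45
eef_pos: [595.1, -167.7, 64.3]
tcp_rot: [-3.141, -0.0, 0.075]
contact_force: [-0.8, 0.8, -0.5]
opening: 0.003
```

Request:
{"fn": "servo_tool", "kwargs": {
  "rows": [
    [0,[2,0,0],[0,0,0]],
    [0,[2,0,0],[0,0,0]],
    [0,[2,0,0],[0,0,0]]
  ]
}}

```text
clock: 26.82
eef_pos: [600.8, -166.4, 64.0]
tcp_rot: [-3.141, 0.002, 0.077]
contact_force: [-2.0, 1.0, -0.2]
opening: 0.003
```

Request:
{"fn": "servo_tool", "kwargs": {
  "rows": [
    [0,[2,0,0],[0,0,0]],
    [0,[1,0,0],[0,0,0]]
  ]
}}

```text
clock: 27.08
eef_pos: [604.3, -167.0, 64.1]
tcp_rot: [-3.141, 0.0, 0.076]
contact_force: [-2.3, 1.1, 0.0]
opening: -0.0
```

Request:
{"fn": "servo_tool", "kwargs": {
  "rows": [
    [0,[2,0,0],[0,0,0]],
    [0,[1,0,0],[0,0,0]]
  ]
}}

```text
clock: 27.32
eef_pos: [607.3, -167.1, 64.2]
tcp_rot: [-3.142, 0.0, 0.076]
contact_force: [-2.6, 0.7, 0.1]
opening: -0.001
```

```bash
python3 -c "from h import *;st()"
```

```text
t 27.325 case xy 92.07339080793795 -149.60500797829692 z 64.1689581184947 yaw 0.07568952032676957 f -2.590336601517326 0.8691199740365775 0.09502171431106954
```

Request:
{"fn": "servo_tool", "kwargs": {
  "rows": [
    [0,[1,0,0],[0,0,0]],
    [0,[2,0,0],[0,0,0]]
  ]
}}

```text
clock: 27.58
eef_pos: [609.8, -166.7, 64.1]
tcp_rot: [-3.141, 0.001, 0.076]
contact_force: [-4.7, 0.5, 0.3]
opening: -0.003
```

Request:
{"fn": "servo_tool", "kwargs": {
  "rows": [
    [0,[1,0,0],[0,0,0]],
    [0,[2,0,0],[0,0,0]]
  ]
}}

```text
clock: 27.82
eef_pos: [613.1, -166.5, 64.1]
tcp_rot: [-3.141, 0.001, 0.076]
contact_force: [-5.0, 1.0, 0.4]
opening: -0.002
```

Request:
{"fn": "servo_tool", "kwargs": {
  "rows": [
    [0,[-14,0,0],[0,0,0]],
    [0,[0,-60,0],[0,0,0]],
    [0,[0,-60,0],[0,0,0]],
    [0,[0,-60,0],[0,0,0]],
    [0,[0,-60,0],[0,0,0]],
    [0,[0,-60,0],[0,0,0]],
    [0,[2,0,0],[0,0,0]],
    [0,[3,0,0],[0,0,0]]
  ]
}}

```text
clock: 28.82
eef_pos: [581.8, 131.7, 64.5]
tcp_rot: [3.141, -0.001, 0.077]
contact_force: [1.2, -0.3, 0.5]
opening: 0.005
```

Request:
{"fn": "servo_tool", "kwargs": {
  "rows": [
    [0,[2,0,0],[0,0,0]],
    [0,[2,0,0],[0,0,0]],
    [0,[2,0,0],[0,0,0]]
  ]
}}

```text
clock: 29.2
eef_pos: [587.9, 131.5, 64.2]
tcp_rot: [-3.142, -0.0, 0.074]
contact_force: [0.3, -0.5, -0.4]
opening: 0.001
```

Request:
{"fn": "servo_tool", "kwargs": {
  "rows": [
    [0,[1,0,0],[0,0,0]],
    [0,[2,0,0],[0,0,0]]
  ]
}}

```text
clock: 29.45
eef_pos: [589.8, 132.2, 63.9]
tcp_rot: [3.141, 0.002, 0.076]
contact_force: [-2.2, -0.5, 0.1]
opening: 0.0
```

Request:
{"fn": "servo_tool", "kwargs": {
  "rows": [
    [0,[1,0,0],[0,0,0]],
    [0,[2,0,0],[0,0,0]]
  ]
}}

```text
clock: 29.7
eef_pos: [593.3, 132.8, 64.0]
tcp_rot: [3.142, 0.001, 0.076]
contact_force: [-2.0, -0.2, 0.1]
opening: -0.003
```

```bash
python3 -c "from h import *;st()"
```

```text
t 29.7 case xy 101.16721293059344 150.43890058815404 z 64.04424652287474 yaw 0.07584454170041455 f -2.0502860768651203 -0.017509855528801632 0.07084289489200846
```

Request:
{"fn": "servo_tool", "kwargs": {
  "rows": [
    [0,[1,0,0],[0,0,0]],
    [0,[2,0,0],[0,0,0]]
  ]
}}

```text
clock: 29.95
eef_pos: [596.5, 133.1, 64.2]
tcp_rot: [-3.142, 0.0, 0.076]
contact_force: [-1.0, 0.0, -0.7]
opening: 0.002
```

Request:
{"fn": "servo_tool", "kwargs": {
  "rows": [
    [0,[1,0,0],[0,0,0]],
    [0,[1,0,0],[0,0,0]]
  ]
}}

```text
clock: 30.2
eef_pos: [598.6, 133.2, 64.3]
tcp_rot: [-3.142, 0.0, 0.076]
contact_force: [-2.2, -0.6, -1.2]
opening: -0.002
```

Request:
{"fn": "servo_tool", "kwargs": {
  "rows": [
    [0,[-14,0,0],[0,0,0]],
    [0,[0,60,0],[0,0,0]],
    [0,[0,60,0],[0,0,0]],
    [0,[0,60,0],[0,0,0]],
    [0,[0,60,0],[0,0,0]],
    [0,[0,60,0],[0,0,0]],
    [0,[2,0,0],[0,0,0]],
    [0,[2,0,0],[0,0,0]]
  ]
}}

```text
clock: 31.2
eef_pos: [610.9, -166.4, 64.3]
tcp_rot: [-3.141, -0.0, 0.075]
contact_force: [-0.3, 0.9, 0.3]
opening: -0.0
```

Request:
{"fn": "servo_tool", "kwargs": {
  "rows": [
    [0,[2,0,0],[0,0,0]],
    [0,[2,0,0],[0,0,0]],
    [0,[1,0,0],[0,0,0]]
  ]
}}

```text
clock: 31.58
eef_pos: [616.5, -165.5, 64.3]
tcp_rot: [3.142, -0.0, 0.077]
contact_force: [0.4, -0.1, -0.8]
opening: -0.002
```

Request:
{"fn": "servo_tool", "kwargs": {
  "rows": [
    [0,[1,0,0],[0,0,0]],
    [0,[1,0,0],[0,0,0]]
  ]
}}

```text
clock: 31.82
eef_pos: [617.6, -165.9, 64.0]
tcp_rot: [-3.141, 0.001, 0.076]
contact_force: [-3.3, 0.3, 0.2]
opening: 0.004
```

```bash
python3 -c "from h import *;st()"
```

```text
t 31.825 case xy 102.45889485307744 -149.2245680923778 z 63.96673934616502 yaw 0.07592057354533921 f -3.218223511254536 0.574215707543368 0.19900902199244042
```

Request:
{"fn": "servo_tool", "kwargs": {
  "rows": [
    [0,[1,0,0],[0,0,0]],
    [0,[1,0,0],[0,0,0]]
  ]
}}

```text
clock: 32.08
eef_pos: [620.2, -166.1, 64.1]
tcp_rot: [-3.141, 0.0, 0.076]
contact_force: [-2.0, 0.0, -0.2]
opening: -0.001
```

Request:
{"fn": "servo_tool", "kwargs": {
  "rows": [
    [0,[1,0,0],[0,0,0]],
    [0,[1,0,0],[0,0,0]]
  ]
}}

```text
clock: 32.33
eef_pos: [622.3, -165.9, 64.2]
tcp_rot: [3.142, 0.0, 0.076]
contact_force: [-2.9, 0.3, -0.3]
opening: -0.0
```

Request:
{"fn": "servo_tool", "kwargs": {
  "rows": [
    [0,[1,0,0],[0,0,0]],
    [0,[0,0,0],[0,0,0]]
  ]
}}

```text
clock: 32.58
eef_pos: [622.8, -165.9, 64.1]
tcp_rot: [-3.141, 0.001, 0.076]
contact_force: [-4.8, -1.1, 0.7]
opening: -0.002
```

Request:
{"fn": "servo_tool", "kwargs": {
  "rows": [
    [0,[1,0,0],[0,0,0]],
    [0,[0,0,0],[0,0,0]]
  ]
}}

```text
clock: 32.83
eef_pos: [622.8, -165.8, 63.9]
tcp_rot: [-3.141, 0.003, 0.076]
contact_force: [-7.5, -1.2, 1.9]
opening: 0.001
```

```bash
python3 -c "from h import *;st()"
```

```text
t 32.825 case xy 107.57258217705566 -149.46950091229803 z 63.93626028889618 yaw 0.07580994325588031 f -7.523045929573297 -0.6319480393039884 1.9355007775535547
```

Request:
{"fn": "servo_tool", "kwargs": {
  "rows": [
    [0,[-13,0,0],[0,0,0]],
    [0,[0,-60,0],[0,0,0]],
    [0,[0,-60,0],[0,0,0]],
    [0,[0,-60,0],[0,0,0]],
    [0,[0,-60,0],[0,0,0]],
    [0,[0,-60,0],[0,0,0]],
    [0,[4,0,0],[0,0,0]],
    [0,[2,0,0],[0,0,0]]
  ]
}}

```text
clock: 33.83
eef_pos: [595.0, 132.7, 64.5]
tcp_rot: [3.142, -0.001, 0.077]
contact_force: [0.2, -0.2, 0.8]
opening: -0.002
```

Request:
{"fn": "servo_tool", "kwargs": {
  "rows": [
    [0,[2,0,0],[0,0,0]],
    [0,[1,0,0],[0,0,0]],
    [0,[1,0,0],[0,0,0]]
  ]
}}

```text
clock: 34.2
eef_pos: [598.8, 132.3, 64.2]
tcp_rot: [-3.142, 0.0, 0.074]
contact_force: [-0.4, -0.8, 0.6]
opening: -0.0
```

Request:
{"fn": "servo_tool", "kwargs": {
  "rows": [
    [0,[1,0,0],[0,0,0]],
    [0,[0,0,0],[0,0,0]]
  ]
}}

```text
clock: 34.45
eef_pos: [599.6, 133.1, 64.2]
tcp_rot: [3.142, -0.0, 0.076]
contact_force: [0.5, -0.1, 0.4]
opening: 0.0
```

```bash
python3 -c "from h import *;st()"
```

```text
t 34.45 case xy 107.50049928489172 150.29284996193115 z 64.23813288364428 yaw 0.0756255051464565 f 0.5135948520949558 -0.1773684706608688 0.3735726893263601
```

Request:
{"fn": "servo_tool", "kwargs": {
  "rows": [
    [0,[1,0,0],[0,0,0]],
    [0,[1,0,0],[0,0,0]]
  ]
}}

```text
clock: 34.7
eef_pos: [600.3, 133.3, 63.9]
tcp_rot: [3.141, 0.003, 0.076]
contact_force: [-6.7, -0.7, 1.6]
opening: -0.001
```

Request:
{"fn": "servo_tool", "kwargs": {
  "rows": [
    [0,[1,0,0],[0,0,0]],
    [0,[0,0,0],[0,0,0]]
  ]
}}

```text
clock: 34.95
eef_pos: [600.3, 133.2, 63.6]
tcp_rot: [3.141, 0.005, 0.076]
contact_force: [-7.1, -0.7, 1.9]
opening: -0.003
```

Request:
{"fn": "servo_tool", "kwargs": {
  "rows": [
    [0,[-15,0,0],[0,0,0]],
    [0,[0,50,-40],[0,0,0]],
    [0,[0,50,-45],[0,0,0]],
    [0,[0,50,-45],[0,0,0]],
    [0,[0,0,0],[0,0,0]],
    [0,[0,0,0],[0,0,0]]
  ]
}}

```text
clock: 35.7
eef_pos: [597.7, -8.8, 186.6]
tcp_rot: [-3.141, -0.0, 0.075]
contact_force: [-0.2, -0.2, 0.2]
opening: 0.001
```

Run:
```python
from h import *
np.set_printoptions(precision=2,suppress=True)
g=grab_frame("wrist");st()
for n,q in dict(hl=(140,150,58),hr=(140,-150,58),wl=(140,150,66),wr=(140,-150,66),fl=(120,150,78),fr=(120,-150,78)).items(): print(n,w2px("wrist",case2w(*q)))
a=cv2.resize(g[60:200,40:300],None,fx=3,fy=2.1,interpolation=cv2.INTER_CUBIC);b=cv2.resize(g[60:200,260:520],None,fx=3,fy=2.1,interpolation=cv2.INTER_CUBIC)
cv2.imwrite("pics/w7.png",np.vstack([a,b]))
```

```text
t 35.75 case xy 94.37537729170573 9.521838851966917 z 185.90750536904983 yaw 0.07602105253623392 f -0.6682305169040885 -0.05731853329024871 -0.150378084744266
hl [110.47 147.43]
hr [457.73 147.31]
wl [105.7  148.23]
wr [463.02 148.11]
fl [101.41 174.22]
fr [467.83 174.  ]
```

View pics/w7.png

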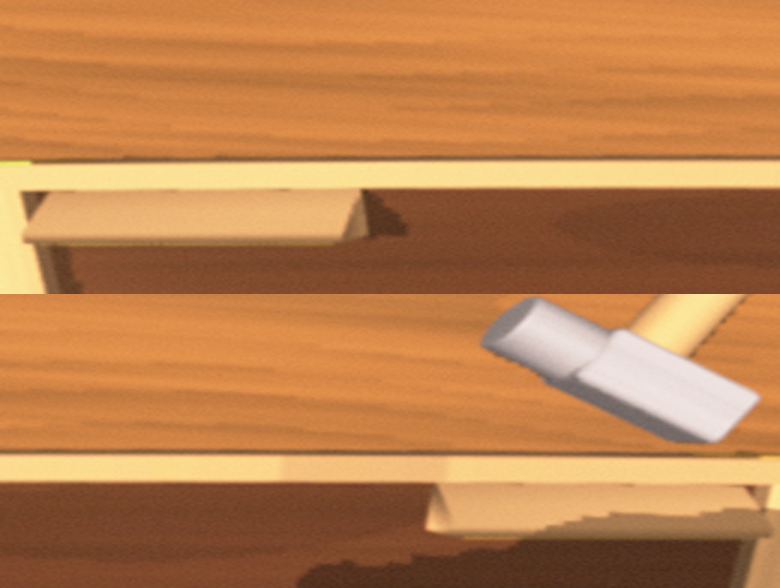

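No gap shows at the far wall at either end, and the ledges' near edges sit at the same row (175 left and right). I'll confirm with one more gentle push at each end.

Request:
{"fn": "servo_tool", "kwargs": {
  "rows": [
    [0,[0,53,0],[0,0,0]],
    [0,[0,53,30],[0,0,0]],
    [0,[0,53,40],[0,0,0]],
    [0,[0,0,40],[0,0,0]],
    [0,[0,0,11],[0,0,0]],
    [0,[4,0,0],[0,0,0]],
    [0,[4,0,0],[0,0,0]],
    [0,[2,0,0],[0,0,0]]
  ]
}}

```text
clock: 36.75
eef_pos: [621.6, -163.3, 69.8]
tcp_rot: [3.141, -0.003, 0.077]
contact_force: [-0.4, 0.3, 0.7]
opening: -0.001
```

Request:
{"fn": "servo_tool", "kwargs": {
  "rows": [
    [0,[1,0,0],[0,0,0]],
    [0,[1,0,0],[0,0,0]],
    [0,[0,0,0],[0,0,0]]
  ]
}}

```text
clock: 37.12
eef_pos: [622.1, -163.5, 68.4]
tcp_rot: [3.142, -0.0, 0.076]
contact_force: [-0.3, 0.3, -0.6]
opening: 0.002
```

```bash
python3 -c "from h import *;st()"
```

```text
t 37.125 case xy 107.107108144128 -147.2196969661752 z 68.40431476571948 yaw 0.07567650764348421 f -0.28855804763628046 0.2764369158817888 -0.6499583288325291
```

Request:
{"fn": "servo_tool", "kwargs": {
  "rows": [
    [0,[1,0,3],[0,0,0]],
    [0,[1,0,0],[0,0,0]],
    [0,[0,0,0],[0,0,0]]
  ]
}}

```text
clock: 37.5
eef_pos: [622.5, -163.3, 64.6]
tcp_rot: [-3.141, 0.003, 0.076]
contact_force: [-4.8, -1.6, 1.1]
opening: 0.0
```

```bash
python3 -c "from h import *;st()"
```

```text
t 37.5 case xy 107.53375863908806 -147.0142806228924 z 64.55354505052337 yaw 0.07578892123167713 f -4.926881757593328 -1.1921016488047205 1.1226703531661943
```

Request:
{"fn": "servo_tool", "kwargs": {
  "rows": [
    [0,[1,0,0],[0,0,0]],
    [0,[1,0,0],[0,0,0]],
    [0,[0,0,0],[0,0,0]]
  ]
}}

```text
clock: 37.88
eef_pos: [622.5, -163.1, 64.1]
tcp_rot: [-3.14, 0.007, 0.076]
contact_force: [-11.7, -1.9, 3.0]
opening: -0.001
```

Request:
{"fn": "servo_tool", "kwargs": {
  "rows": [
    [0,[-15,0,0],[0,0,0]],
    [0,[0,-60,0],[0,0,0]],
    [0,[0,-60,0],[0,0,0]],
    [0,[0,-60,0],[0,0,0]],
    [0,[0,-60,0],[0,0,0]],
    [0,[0,-60,0],[0,0,0]],
    [0,[7,0,0],[0,0,0]],
    [0,[4,0,0],[0,0,0]]
  ]
}}

```text
clock: 38.88
eef_pos: [599.8, 135.5, 65.4]
tcp_rot: [3.142, -0.001, 0.077]
contact_force: [-0.2, -1.5, -0.0]
opening: 0.0
```

Request:
{"fn": "servo_tool", "kwargs": {
  "rows": [
    [0,[1,0,0],[0,0,0]],
    [0,[1,0,0],[0,0,0]],
    [0,[0,0,0],[0,0,0]]
  ]
}}

```text
clock: 39.25
eef_pos: [600.2, 134.3, 64.8]
tcp_rot: [3.141, 0.003, 0.074]
contact_force: [-4.7, -2.4, 0.7]
opening: 0.003
```

```bash
python3 -c "from h import *;st()"
```

```text
t 39.25 case xy 108.20853110559614 151.41430013628099 z 64.81041077849429 yaw 0.0743545783931594 f -4.848729874635404 -2.0086070966684813 0.6737826282008635
```

Both stops are repeatable, at 107.5 right and 108.2 left, so the cover is home. I'll withdraw and do a final check.

Request:
{"fn": "servo_tool", "kwargs": {
  "rows": [
    [0,[-15,0,0],[0,0,0]],
    [0,[0,0,-50],[0,0,0]],
    [0,[0,0,-60],[0,0,0]],
    [0,[-50,0,-40],[0,0,0]],
    [0,[-50,0,0],[0,0,0]],
    [0,[-50,0,0],[0,0,0]],
    [0,[0,0,0],[0,0,0]],
    [0,[0,0,0],[0,0,0]]
  ]
}}

```text
clock: 40.25
eef_pos: [438.6, 123.4, 214.8]
tcp_rot: [-3.141, -0.002, 0.076]
contact_force: [0.3, -0.0, 0.9]
opening: 0.0
```

Run:
```python
from h import *
g=grab_frame("scene");st()
for n,q in dict(hl=(140,150,58),hr=(140,-150,58)).items(): print(n,w2px("scene",case2w(*q)))
cv2.imwrite("pics/s2.png",cv2.resize(g[120:380,80:460],None,fx=2,fy=2,interpolation=cv2.INTER_CUBIC))
```

```text
t 40.3 case xy -53.35886106627488 153.01899798661128 z 214.6995799396875 yaw 0.07549803086237938 f 0.4077055956873665 -0.04519517021425851 0.9362139941628126
hl [330.0327885  229.28219594]
hr [206.7265165  259.70128722]
```

View pics/s2.png

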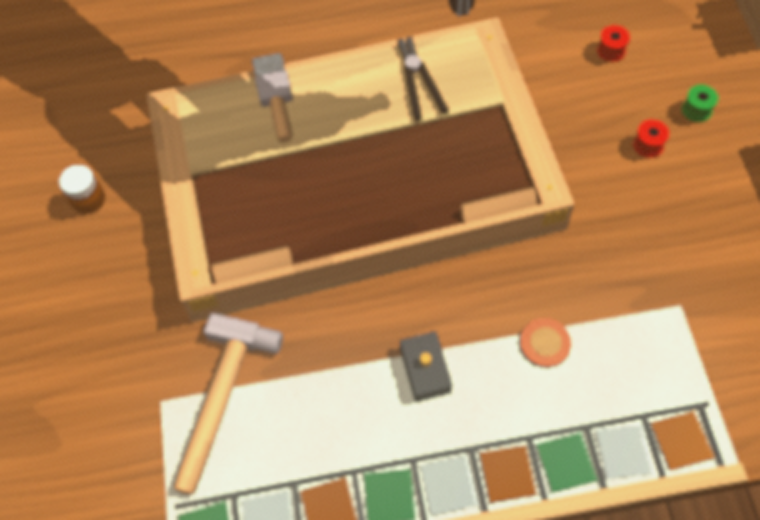

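The cover is shut against the far wall at both ends, with its ledges at about (252,265) and (500,205). Pliers, brush, jar, hammer, weight, foil and the red and green spools lie where they were.

```bash
python3 -c "from rig import *;print(sign_off())"
```

```text
the job is handed in; nothing more can be done
None
```

The spool is in the middle compartment and the cover is shut against the far wall at both ends. I handed the job in at about 40 s.

- **Spool:** I stood the loose grey spool in the compartment. A wrist picture before the cover was closed showed it upright, about where planned between the cover edge and the far wall.
- **Cover:** I worked it shut with alternating pushes on the left and right ledges. While it slid, the readings stayed at about 5 N or below. At the end stops I pressed to about 7 N, and once to 12 N as a check. The limit is 25 N.
- **Last checks:** Re-pushing each end gave the same hard stop as before, with no gain. The two stops differ by 0.7 mm, which is within my uncertainty about how far the case is turned. A wrist picture showed no gap at either end; it could hide a gap of under about 1 mm. The final scene picture shows the other things where they were.
- **Disagreement:** The cover travelled about 63 mm, against about 65.6 mm estimated from the pictures. That is about the accuracy of the camera calibration, and no other check failed.

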